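Load the slide dryer and ease its sprung flap shut

ROBOT

A 7-joint arm with a two-finger parallel gripper is mounted at the origin on the work surface. World frame = base frame: x ahead of the robot, y to its left, z up, the work surface at z = 0. Lengths are in m, angles in rad, forces in N, time in s.
With the tool pointing down it reaches from about 0.4 to 0.85 m from the base axis. Payload 10.4 kg.
Tool frame: the origin (TCP) lies at the very end of the fingers, on their centre line; the grasp point (between the pads) lies 19 mm behind it; z points along the fingers, y is the direction in which the jaws open and shut (so a half turn about z gives the same grasp; the last joint's range is limited). The gripper opens to 87 mm and grips with 3 to 60 N. Pads are 19 mm wide; open, the fingers measure 117 mm over their backs; the gripper's body (75 mm by 190 mm) begins 51 mm behind the grasp point.
Start: joints at [1.293, 0.332, -0.065, 1.46, 0.022, 1.35, -0.088], TCP at [0.158, -0.605, 0.223] pointing down, gripper open.
Joint ranges: [-2.6, 2.6], [-0.5, 2.12], [-1.47, 1.34], [0.16, 2.42], [-1.27, 4.41], [0.06, 2.06], [-2.6, 2.6]. Speed limits (rad/s): [2.22, 2.22, 2.79, 2.79, 3.14, 3.14, 3.14].

INTERFACE

Orientations are given as a unit quaternion [x, y, z, w].
In Python, from bench import r gives the robot as it stands.
- The arm moves only by the tool move_arm, never from a script. Its argument "deltas" is a list of rows, each a list of 5 numbers: the gripper's target within -1 to 1 (fully open at 1, half-way at 0, shut at -1), then the shift along the tool's x, y, z as a fraction of full scale, then the turn about the tool's z as a fraction of full scale. A call has 1 to 12 rows; each row shifts and turns the commanded pose from where the row before left it, along the tool's axes as they then stand; what a row does not reach is not made up. Full scale, the value 1, is 2.5 cm for a shift and 90 degrees for a turn. A row lasts 1/12 s, in which the tool goes at most 41.7 mm and 7.16 degrees, less where a joint would pass 70% of its speed; a pose out of reach is approached as far as the arm can. A call with a number of a shift or a turn outside -1 to 1 is refused whole. A call with a gripper value outside its range is refused whole. The fingers move at their own pace and stop on an object; "squeeze" is the grip in N (left out, the last holds). Time passes only in rows, so rows that do not move let the fingers close. It gives the time, the measured TCP pose, the force and the opening at its end, in the units of the state.
- r.read_state(): the state, without advancing time (a new reading comes with each control period).
- r.camera(name): name is "scene" or "top"; returns the picture (400x640x3 uint8, red, green, blue); there is no depth.
- r.camera_info(name): a dict with "K" (3x3 intrinsics, pixels), "k1" (the pictures are not rectified: a ray, as slopes to the right and down, at radius r is drawn at 1 + k1 r^2 times it, then the intrinsics apply), "R" (3x3) and "t" (3): a world point X has camera coordinates R X + t. Camera axes: x right, y down, z forward; pixel columns grow to the right and rows downward; lengths in m; the calibration is good to about 2 mm. A picture is of the moment at which its call begins. camera_info takes no time and is no camera call.
- r.close_job(): hands the job in, once; it reports no verdict.
Trained networks look in the newest picture that a camera, given by its name, has taken for a name from the list of things; names that differ only in an ending like _2 or _b are one class to them, and where a whole thing is asked for, a point or a joint stands for the part that bears it (a point fixed in the world has none). Each returns a list of dicts, best first, with "confidence" (0 to 1); they miss things now and then, are a little off and sometimes report something else, mostly with a low value. They report only what shows in the picture. A call takes as long as a camera call. They do not tell look-alikes from the thing itself.
- r.boxes_of(camera, label): "position" ([x, y, z] in m, in the coordinates of the camera as it stood for that picture, good to about 4 mm: the middle of the surface that is visible of it).
- r.tip_of(camera, label): "position" ([x, y, z] in m, in the coordinates of the camera as it stood for that picture, good to about 4 mm: a listed point, or the origin of a listed thing).
The state is a dict: "time": time; "joint_positions": joint angles; "joint_vel": joint speeds; "joint_torque": joint torques, N m; "ee_pos": TCP position; "eef_rot": TCP orientation; "ft_force": force on the tool from outside, world axes, zero at the start; "torque": the same for the moment, N m; "width": finger opening in m.
Only numpy, scipy, OpenCV 4.12 (cv2) and the standard library are available. Lean on these libraries where they do the work, as an engineer would, in place of code of your own. Each camera call takes 0.05 s, during which the arm holds its last target.

TASK

Set the full slide rack gently into the slide dryer's chamber, flat on the tray between the two guide rails and with its carrying handle parallel to the flap's handle. Then close the dryer's sprung flap: ease it down against its spring until it is fully shut, without letting it slam, and let go. Do not tip the rack, and leave the empty rack, the pot and the bottle alone.

Things in the scene. Friction and masses are not known exactly. Their poses are not given: they have to be found in the camera images.
- slide_rack_mid (a point): Full slide rack: steel rack of 13 glass slides on edge, with white label ends, loose, 84 mm (x) by 106 mm (y) by 88 mm high, about 0.28 kg. The point is its centre, 44 mm above its underside; z up. Between its end plates (y +-51.5 mm, 38 mm high) the slides' tops are 32 mm above the underside.
- slide_rack_handle (a point): Middle of the full rack's carrying handle: a round steel bar of 10 mm diameter along the rack's y, straight for 72 mm, its axis 83 mm above the rack's underside and straight above the rack's centre. Open below down to the slides; its ends slope down to the end plates. Axes as the rack's.
- slide_rack: The same full slide rack; origin at the centre of its underside.
- empty_rack: An empty rack of the same shape and size, without slides, loose; either rack may stand in either of two places. Origin at the centre of its underside. To be left alone.
- steel_pot: Open stainless pot, 100 mm across and 100 mm high, loose. Origin at the centre of its underside. To be left alone.
- bottle: Amber reagent bottle, 72 mm across, 170 mm high, loose. Origin at the centre of its underside. To be left alone.
- dryer_tray (a point): Centre of the chamber floor (tray), 25 mm above the bench, of the slide dryer: a white box fixed to the bench, 265 mm deep, 300 mm wide, rim 120 mm high. x points to the flap's hinge, y left, z up. The open chamber is 140 (x) by 220 mm (y). Two guide rails 10 mm high run along x, inner faces at y = +-65 mm: the rack, handle along y, fits with 12 mm to spare at each end.
- flap_hinge (a point): Middle of the flap's hinge line, which runs along the dryer's y; fixed on the dryer, 80 mm behind (+x of) the tray's centre and 126 mm above the bench. Axes as for the tray.
- flap_bar (a point): Middle of the flap's handle: a round steel bar of 12 mm diameter parallel to the hinge line, 203 mm from it, free for 98 mm between two posts that join it to the flap's front edge (29 mm clear gap behind the bar). It may turn between gripper pads. y lies along the bar, z is the flap's outward normal. Shut, the bar is 127 mm above the bench and 38 mm ahead of the dryer's front.
- flap (a joint): Flap angle: 0 shut flat on the rim, pi/2 upright, 1.8 open stop. A clear window in a white frame, 168 by 250 by 10 mm, 0.42 kg. Beyond about 1.53 rad it stays where left (about 1 N at the bar moves it); below that spring and weight drive it shut with 2 to 3 N at the bar (about 4 N to lift it), most near 0.5 rad. Let go with the bar more than some 5 mm from shut, it slams.
Things that resemble listed ones, but are neither listed nor needed, are in the scene too. Leave any blue or yellow look-alike of the slide_rack alone.

How it is judged:
By the outcome, as a careful person would: the job done as asked, in the order asked, and still so for the second after the job is handed in, with the robot touching nothing.
It also fails if it takes over 64 s, if anything falls off the work surface, if the arm or the gripper's body presses on something with over 40 N, if the wrist force passes 120 N, or if a joint passes its speed limit or range.

## Working session

There is one attempt and no reset: what is moved stays moved. The work goes in short steps, Python scripts to look and compute and a tool call to move; the robot and the scene stay as the last step left them, time stands still between calls to the robot, and variables do not carry over. Pictures are saved under pics/ and viewed, and the job is handed in when it is done.

Besides the shell and the picture viewer there is one more tool, called by a JSON object that holds its "fn" and its "kwargs". move_arm: Moves the arm, as the interface text tells. Shift numbers are shares of 2.5 cm and turn numbers shares of 90 degrees, none past 1 either way. Its arguments: {"type":"object","properties":{"deltas":{"type":"array","items":{"type":"array","items":{"type":"number"}}},"squeeze":{"type":"number"}},"required":["deltas"]}

```bash
ls; mkdir -p pics
cat > h.py <<'E'
import numpy as np, cv2
from bench import r
def snap(c,fn):
    im=r.camera(c); cv2.imwrite('pics/'+fn,im[:,:,::-1]); return im
def w(c,p):
    i=r.camera_info(c); R=np.array(i['R']);t=np.array(i['t']); return R.T@(np.array(p)-t)
def px(c,X):
    i=r.camera_info(c); R=np.array(i['R']);t=np.array(i['t']);q=R@np.array(X)+t; s=q[:2]/q[2]; s=s*(1+i['k1']*(s@s)); K=np.array(i['K']); return (K[:2,:2]@s+K[:2,2]).round(1)
def ray(c,u,v,z):
    i=r.camera_info(c); R=np.array(i['R']);t=np.array(i['t']);K=np.array(i['K'])
    s=cv2.undistortPoints(np.array([[[u,v]]],float),K,np.array([i['k1'],0,0,0,0.]))[0,0] 
    d0=(np.array([u,v])-K[:2,2])/np.array([K[0,0],K[1,1]]); s=d0.copy()
    for _ in range(50): s=d0/(1+i['k1']*(s@s))
    d=R.T@np.array([s[0],s[1],1]); o=-R.T@t; return o+d*(z-o[2])/d[2]
E
python3 - <<'E'
from h import *
for c in('scene','top'):
    snap(c,c+'0.png')
    i=r.camera_info(c); print(c,-np.array(i['R']).T@np.array(i['t']))
    for n in ['slide_rack_mid','slide_rack_handle','slide_rack','empty_rack','dryer_tray','flap_hinge','flap_bar','steel_pot','bottle']:
        for d in r.tip_of(c,n)[:4]: 
            p=w(c,d['position']);print(n,p.round(3),round(d['confidence'],2),px(c,p), {k:v for k,v in d.items() if k not in('position','confidence')})
s=r.read_state();print(s)
E
```

```text
pics
scene [1.27549159 0.50272667 1.26650479]
slide_rack_mid [ 0.278 -0.363  0.045] 0.94 [279.  158.8] {}
slide_rack_mid [ 0.424 -0.527  0.043] 0.88 [217.9 166.1] {}
slide_rack_mid [ 0.442 -0.358  0.043] 0.7 [251.5 187.5] {}
slide_rack_mid [0.635 0.172 0.123] 0.7 [357.1 287.8] {}
slide_rack_handle [ 0.423 -0.521  0.081] 0.8 [217.5 158.8] {}
slide_rack_handle [ 0.442 -0.361  0.082] 0.74 [249.3 179.2] {}
slide_rack_handle [ 0.278 -0.365  0.082] 0.61 [277.7 150.8] {}
slide_rack [ 0.279 -0.361 -0.003] 0.73 [280.3 168.8] {}
slide_rack [ 0.445 -0.359  0.001] 0.69 [252.  196.4] {}
slide_rack [ 0.422 -0.524  0.003] 0.64 [220.8 174. ] {}
empty_rack [ 0.635 -0.229 -0.001] 0.74 [246.8 250.1] {}
flap_hinge [0.63  0.173 0.127] 0.94 [358.6 285.8] {}
flap_bar [0.647 0.175 0.33 ] 0.84 [359. 245.] {}
steel_pot [ 0.62  -0.434  0.001] 0.79 [202.4 219.7] {}
bottle [0.472 0.47  0.001] 0.84 [473.6 316.7] {}
top [ 0.34888115 -0.03584783  1.57789551]
slide_rack_mid [ 0.445 -0.358  0.043] 0.84 [420.1 208.7] {}
slide_rack_mid [ 0.279 -0.363  0.047] 0.75 [423.3 256.9] {}
slide_rack_mid [ 0.422 -0.525  0.044] 0
[... 937 characters left out ...]
ns': array([ 1.29342055,  0.33218708, -0.06469593,  1.46009719,  0.02157264,
        1.34987456, -0.08848543]), 'joint_vel': array([ 1.07334839e-03,  1.56887940e-03,  2.31611048e-04,  7.04905288e-04,
       -1.12286193e-03,  1.57556604e-03,  9.25721941e-05]), 'joint_torque': array([ 2.73838659e-04, -6.23052120e+01,  2.45533412e-02, -3.90115249e+01,
       -6.10399246e-02,  3.17050342e-02, -2.47896372e-05]), 'ee_pos': array([ 0.15755104, -0.60484887,  0.22258493]), 'eef_rot': array([9.91896625e-01, 1.27047556e-01, 3.14078442e-05, 5.90528584e-05]), 'ft_force': array([ 0.16659236, -0.33776281, -0.04663661]), 'torque': array([-0.07231927,  0.03484428,  0.01253693]), 'width': 0.08721324041031765}
```

Run:
```python
import cv2
a=cv2.imread('pics/scene0.png');cv2.imwrite('pics/s0c.png',cv2.resize(a[110:320,150:500],None,fx=2.2,fy=2.2,interpolation=cv2.INTER_CUBIC))
a=cv2.imread('pics/top0.png');cv2.imwrite('pics/t0c.png',cv2.resize(a[100:300,160:500],None,fx=2.3,fy=2.3,interpolation=cv2.INTER_CUBIC))
cv2.imwrite('pics/t0d.png',cv2.resize(a[180:290,390:490],None,fx=5,fy=5,interpolation=cv2.INTER_CUBIC))
```

```text
(no output)
```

View pics/s0c.png

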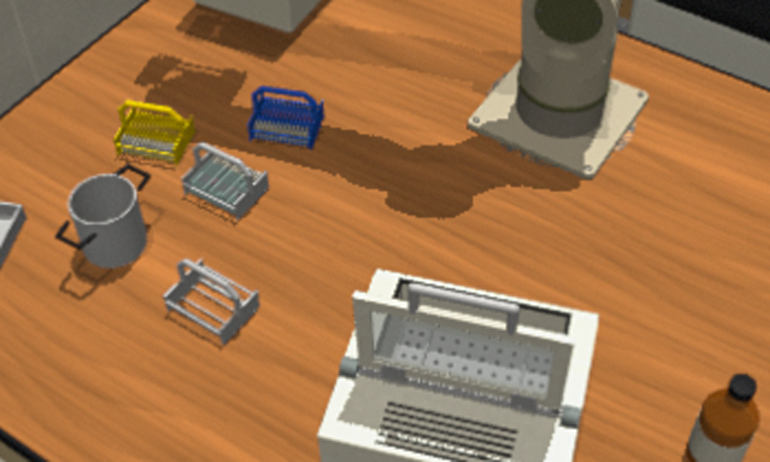

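View pics/t0c.png

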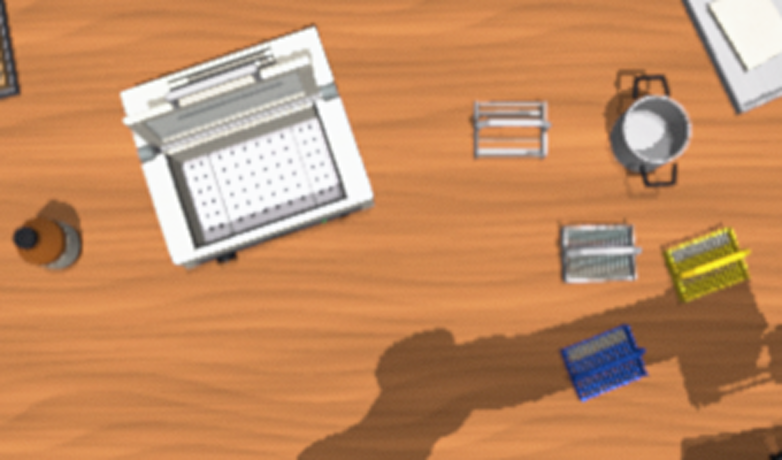

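View pics/t0d.png

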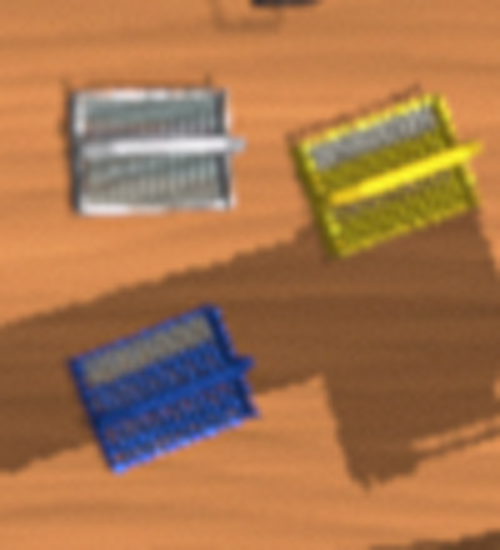

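Run:
```python
import cv2
a=cv2.imread('pics/top0.png');cv2.imwrite('pics/t0e.png',cv2.resize(a[105:220,205:330],None,fx=5,fy=5,interpolation=cv2.INTER_CUBIC))
cv2.imwrite('pics/t0f.png',cv2.resize(a[190:230,400:445],None,fx=14,fy=14,interpolation=cv2.INTER_CUBIC))
```

```text
(no output)
```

View pics/t0e.png

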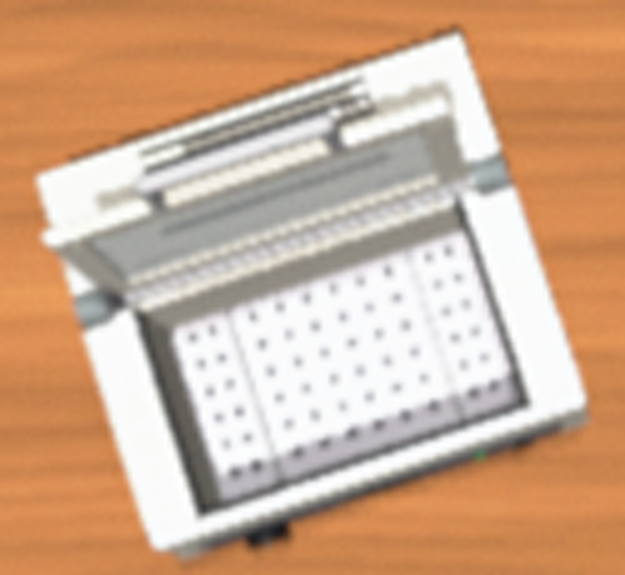

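View pics/t0f.png

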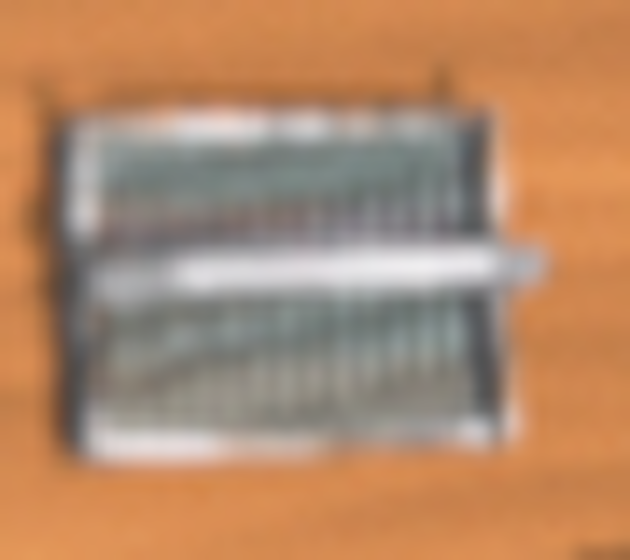

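Run:
```python
from h import *
f=lambda p,o,s:((p[0]+.5)/s-.5+o[0],(p[1]+.5)/s-.5+o[1])
C=[ray('top',*f(p,(205,105),5),0.12) for p in[(155,548),(587,415),(462,30),(38,175)]]
for c in C: print(c.round(4))
g=lambda a,b:np.degrees(np.arctan2((b-a)[1],(b-a)[0]))
print('front y',g(C[1],C[0])-90,'back',g(C[2],C[3])-90,'R',g(C[1],C[2]),'L',g(C[0],C[3]))
print([np.linalg.norm(C[i]-C[(i+1)%4]).round(4) for i in range(4)], 'ctr',np.mean(C,0))
I=[ray('top',*f(p,(205,105),5),0.12) for p in[(203,512),(525,402)]];print('inner',I,g(I[1],I[0])-90,np.linalg.norm(I[0]-I[1]))
for p,q,z in[((175,275),(495,262),.083),((95,455),(512,432),.0),((70,115),(490,110),.03),((95,270),(540,262),.06)]:
    a=ray('top',*f(p,(400,190),14),z);b=ray('top',*f(q,(400,190),14),z);print(a.round(4),b.round(4),g(b,a)-90)
```

```text
[0.432  0.2636 0.12  ]
[ 0.5149 -0.0212  0.12  ]
[0.7759 0.0585 0.12  ]
[0.683  0.3437 0.12  ]
front y 16.22921363109529 back 18.051509405328986 R 16.987955428700626 L 17.70693126277274
[np.float64(0.2967), np.float64(0.2729), np.float64(0.3), np.float64(0.2634)] ctr [0.6014529  0.16114714 0.12      ]
inner [array([0.45518493, 0.23183672, 0.12      ]), array([0.52419521, 0.01933923, 0.12      ])] 17.991625120251754 0.22342247339563254
[ 0.4413 -0.3222  0.083 ] [ 0.443 -0.4    0.083] 1.2987002380886281
[ 0.4012 -0.3163  0.    ] [ 0.405 -0.423  0.   ] 2.0529041859212924
[ 0.4849 -0.3074  0.03  ] [ 0.4844 -0.4131  0.03  ] -0.2697360241281359
[ 0.4442 -0.3071  0.06  ] [ 0.4443 -0.4167  0.06  ] 0.01504687327755505
```

{"fn": "move_arm", "kwargs": {"deltas": [[1,0,0,0,-0.077],[1,0,0,0,-0.077],[1,0,0,0,-0.077],[1,0,0,0,-0.077],[1,0,0,0,-0.077],[1,0,0,0,-0.077],[1,0,0,0,-0.077],[1,0,0,0,-0.077],[1,0,0,0,-0.077],[1,0,0,0,-0.077],[1,0,0,0,-0.077],[1,0,0,0,0]], "squeeze": 15}}

```text
time: 2.0
ee_pos: [0.1574, -0.6049, 0.2226]
eef_rot: [0.7, 0.714, -0.0, 0.0]
ft_force: [0.0, 0.6, 0.1]
width: 0.0871
```

```bash
cat >> h.py <<'E'
def st():
    s=r.read_state();q=s['eef_rot'];from scipy.spatial.transform import Rotation as Ro
    M=Ro.from_quat(q).as_matrix();print('t',round(s['time'],2),'p',s['ee_pos'].round(4),'psi',np.degrees(np.arctan2(M[1,0],M[0,0])).round(2),'tilt',M[:,2].round(3),'F',s['ft_force'].round(1),'w',round(s['width'],4),'j',s['joint_positions'].round(2))
    return s,M
def go(tgt):
    s,M=st();d=M.T@(np.array(tgt)-s['ee_pos']);print('units',(d/0.025).round(2))
E
python3 - <<'E'
from h import *
go([0.443,-0.36,0.2]); go([0.443,-0.36,0.065])
E
```

```text
t 2.0 p [ 0.1574 -0.6049  0.2226] psi 91.16 tilt [ 0. -0. -1.] F [0.  0.6 0.1] w 0.0871 j [ 1.43  0.34 -0.24  1.45  0.08  1.36  1.2 ]
units [ 9.56 11.62  0.9 ]
t 2.0 p [ 0.1574 -0.6049  0.2226] psi 91.16 tilt [ 0. -0. -1.] F [0.  0.6 0.1] w 0.0871 j [ 1.43  0.34 -0.24  1.45  0.08  1.36  1.2 ]
units [ 9.56 11.62  6.3 ]
```

{"fn": "move_arm", "kwargs": {"deltas": [[1,0.3,0.4,0,0],[1,0.7,0.8,0,0],[1,0.9,1,0,0],[1,0.9,1,0,0],[1,0.9,1,0,0],[1,0.9,1,0,0],[1,0.9,1,0,0],[1,0.9,1,0,0],[1,0.9,1,0,0],[1,0.9,1,0.2,0],[1,0.8,1,0.3,0],[1,0.5,0.9,0.3,0]]}}

```text
time: 3.0
ee_pos: [0.434, -0.3598, 0.203]
eef_rot: [0.703, 0.712, 0.0, 0.001]
ft_force: [-0.6, 0.3, -0.5]
width: 0.087
```

{"fn": "move_arm", "kwargs": {"deltas": [[1,0,0.4,0.1,0],[1,0,0,0,0]]}}

```text
time: 3.17
ee_pos: [0.4439, -0.3606, 0.1994]
eef_rot: [0.702, 0.713, 0.001, -0.0]
ft_force: [-0.1, 0.1, 0.2]
width: 0.0872
```

Run:
```python
from h import *
go([0.443,-0.36,0.065])
for c in('scene','top'):
    a=snap(c,c+'1.png')
    for n in ['slide_rack_handle']:
        for d in r.tip_of(c,n)[:4]: 
            p=w(c,d['position']);print(n,p.round(3),round(d['confidence'],2),px(c,p))
    b=a[:,:,::-1]; b=b[110:230,180:330] if c=='scene' else b[150:270,370:500]
    cv2.imwrite('pics/c1'+c+'.png',cv2.resize(b,None,fx=4,fy=4,interpolation=cv2.INTER_CUBIC))
```

```text
t 3.17 p [ 0.4439 -0.3606  0.1994] psi 90.89 tilt [ 0.     0.001 -1.   ] F [-0.1  0.1  0.2] w 0.0872 j [ 1.    0.27 -0.47  1.62  0.12  1.29  0.52]
units [ 0.02 -0.04  5.38]
slide_rack_handle [ 0.279 -0.366  0.079] 0.88 [277.2 151.7]
slide_rack_handle [ 0.425 -0.521  0.081] 0.86 [217.2 159.1]
slide_rack_handle [ 0.444 -0.359  0.08 ] 0.58 [249.6 180.1]
slide_rack_handle [ 0.274 -0.369  0.084] 0.63 [427.4 259.1]
slide_rack_handle [ 0.438 -0.36   0.078] 0.56 [423.  210.1]
```

View pics/c1scene.png

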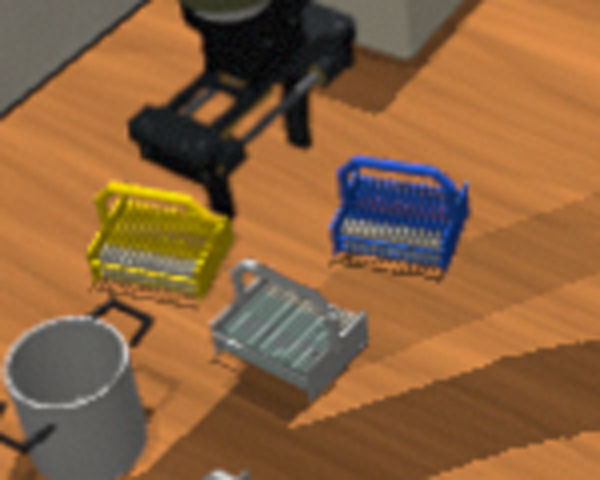

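{"fn": "move_arm", "kwargs": {"deltas": [[1,0,0,0.4,0],[1,0,0,0.7,0],[1,0,0,0.8,0],[1,0,0,0.8,0],[1,0,0,0.8,0],[1,0,0,0.7,0],[1,0,0,0.6,0],[1,0,0,0.4,0],[1,0,0,0.2,0],[1,0,0,0,0]]}}

```text
time: 4.2
ee_pos: [0.4407, -0.3632, 0.0641]
eef_rot: [0.702, 0.712, -0.0, -0.001]
ft_force: [-0.3, -0.4, -0.4]
width: 0.0871
```

Run:
```python
from h import *
go([0.443,-0.36,0.065])
for c in('scene','top'):
    b=snap(c,c+'2.png')[:,:,::-1]; b=b[110:230,180:330] if c=='scene' else b[150:270,370:500]
    cv2.imwrite('pics/c2'+c+'.png',cv2.resize(b,None,fx=4,fy=4,interpolation=cv2.INTER_CUBIC))
```

```text
t 4.2 p [ 0.4407 -0.3632  0.0641] psi 90.78 tilt [-0.001  0.001 -1.   ] F [-0.3 -0.4 -0.4] w 0.0871 j [ 0.99  0.4  -0.45  1.76  0.2   1.03  0.48]
units [ 0.13  0.09 -0.04]
```

View pics/c2scene.png

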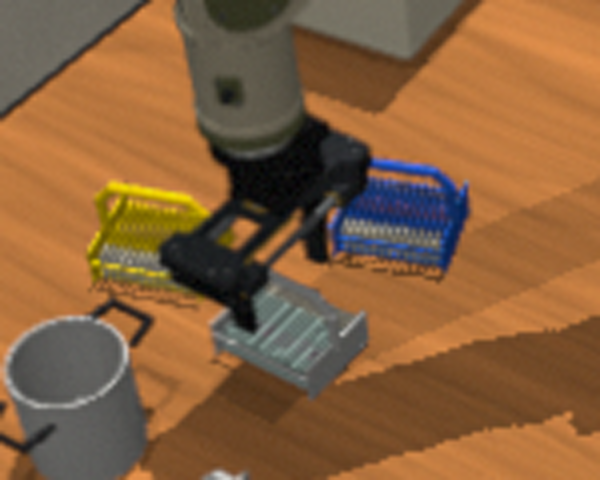

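{"fn": "move_arm", "kwargs": {"deltas": [[1,0.1,0.1,0,0],[0.6,0,0,0,0],[0.3,0,0,0,0],[0,0,0,0,0],[-0.3,0,0,0,0],[-0.5,0,0,0,0],[-0.7,0,0,0,0],[-1,0,0,0,0],[-1,0,0,0,0],[-1,0,0,0,0],[-1,0,0,0,0]], "squeeze": 25}}

```text
time: 5.22
ee_pos: [0.4441, -0.3607, 0.0651]
eef_rot: [0.702, 0.712, 0.0, 0.0]
ft_force: [-1.1, -0.1, -0.8]
width: 0.0282
```

Run:
```python
from h import *
st()
```

```text
t 5.22 p [ 0.4441 -0.3607  0.0651] psi 90.83 tilt [ 0. -0. -1.] F [-1.1 -0.1 -0.8] w 0.0282 j [ 0.98  0.4  -0.45  1.76  0.2   1.03  0.47]
```

Still closing; a bit longer.

{"fn": "move_arm", "kwargs": {"deltas": [[-1,0,0,0,0],[-1,0,0,0,0],[-1,0,0,0,0],[-1,0,0,0,0],[-1,0,0,0,0],[-1,0,0,0,0]]}}

```text
time: 5.72
ee_pos: [0.4438, -0.3607, 0.065]
eef_rot: [0.702, 0.712, -0.0, -0.0]
ft_force: [-1.0, -0.3, 0.2]
width: 0.0092
```

Run:
```python
from h import *
st()
```

```text
t 5.72 p [ 0.4438 -0.3607  0.065 ] psi 90.82 tilt [-0.  0. -1.] F [-1.  -0.3  0.2] w 0.0092 j [ 0.98  0.4  -0.45  1.76  0.2   1.03  0.47]
```

{"fn": "move_arm", "kwargs": {"deltas": [[-1,0,0,-0.1,0],[-1,0,0,-0.2,0],[-1,0,0,-0.4,0],[-1,0,0,-0.6,0],[-1,0,0,-0.8,0],[-1,0,0,-0.8,0],[-1,0,0,-0.8,0],[-1,0,0,-0.8,0],[-1,0,0,-0.8,0],[-1,0,0,-0.8,0],[-1,0,0,-0.5,0],[-1,0,0,-0.2,0]]}}

```text
time: 6.72
ee_pos: [0.4449, -0.3609, 0.2378]
eef_rot: [0.702, 0.712, 0.0, 0.002]
ft_force: [0.7, -0.3, -3.1]
width: 0.0089
```

Run:
```python
from h import *
th=np.radians(17.3);u=np.array([np.cos(th),np.sin(th),0]);T=np.array([.557,.145,.235])-.018*u
print(T);go(T)
for c in('scene',):
    b=snap(c,c+'3.png')[:,:,::-1]; b=b[90:240,160:350]
    cv2.imwrite('pics/c3'+c+'.png',cv2.resize(b,None,fx=4,fy=4,interpolation=cv2.INTER_CUBIC))
```

```text
[0.53981431 0.13964725 0.235     ]
t 6.72 p [ 0.4449 -0.3609  0.2378] psi 90.84 tilt [ 0.003 -0.002 -1.   ] F [ 0.7 -0.3 -3.1] w 0.0089 j [ 1.01  0.24 -0.48  1.56  0.11  1.36  0.53]
units [19.97  4.09  0.08]
```

View pics/c3scene.png

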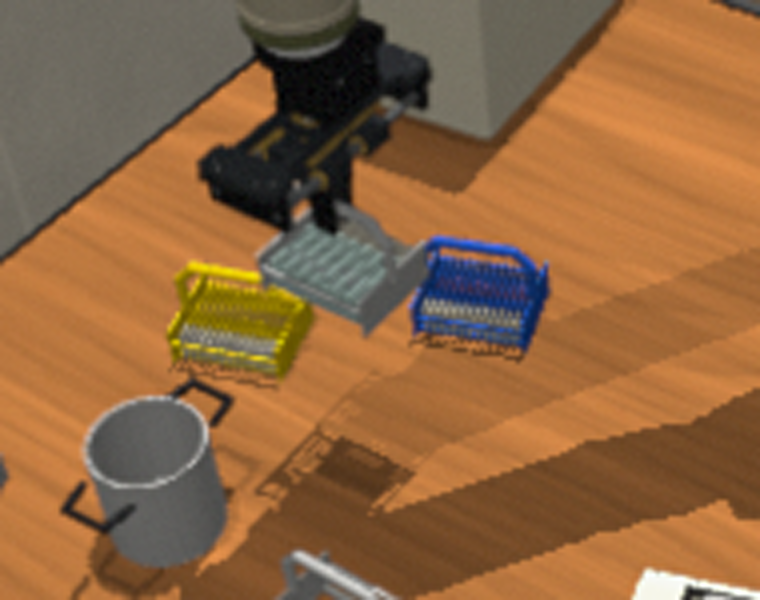

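{"fn": "move_arm", "kwargs": {"deltas": [[-1,0.2,0,0,0],[-1,0.4,0,0,0],[-1,0.6,0,0,0],[-1,0.8,0,0,0],[-1,0.9,0.1,0,0],[-1,0.9,0.1,0,0],[-1,0.9,0.1,0,0],[-1,0.9,0.1,0,0],[-1,0.9,0.1,0,0],[-1,0.9,0.1,0,0],[-1,0.9,0.1,0,0],[-1,0.9,0.1,0,0]]}}

```text
time: 7.77
ee_pos: [0.4598, -0.1276, 0.2342]
eef_rot: [0.702, 0.713, -0.0, -0.0]
ft_force: [-0.3, 0.4, -2.7]
width: 0.0091
```

{"fn": "move_arm", "kwargs": {"deltas": [[-1,0.9,0.1,0,0],[-1,0.9,0.1,0,0],[-1,0.9,0.1,0,0],[-1,0.9,0.1,0,0],[-1,0.9,0.2,0,0],[-1,0.9,0.2,0,0],[-1,0.9,0.2,0,0],[-1,0.8,0.2,0,0],[-1,0.7,0.2,0,0],[-1,0.6,0.1,0,0],[-1,0.4,0,0,0],[-1,0.2,0,0,0]]}}

```text
time: 8.77
ee_pos: [0.4937, 0.0975, 0.2345]
eef_rot: [0.701, 0.713, -0.0, -0.0]
ft_force: [-0.5, 0.2, -3.6]
width: 0.0093
```

{"fn": "move_arm", "kwargs": {"deltas": [[-1,0,0,0,-0.03],[-1,0,0,0,-0.05],[-1,0,0,0,-0.05],[-1,0,0,0,-0.04],[-1,0,0,0,-0.013],[-1,0,0,0,0],[-1,0,0,0,0]]}}

```text
time: 9.35
ee_pos: [0.4947, 0.0949, 0.2349]
eef_rot: [0.594, 0.805, -0.0, 0.0]
ft_force: [0.6, 0.2, -2.7]
width: 0.0093
```

Run:
```python
from h import *
th=np.radians(17.3);u=np.array([np.cos(th),np.sin(th),0]);T=np.array([.557,.145,.235])-.018*u
go(T)
for c in('scene','top'):
    a=snap(c,c+'4.png')
    for n in ['slide_rack_handle','slide_rack','dryer_tray','flap_hinge','flap_bar']:
        for d in r.tip_of(c,n)[:4]: 
            p=w(c,d['position']);print(n,p.round(3),round(d['confidence'],2),px(c,p))
    b=a[:,:,::-1]; b=b[170:320,280:470] if c=='scene' else b[95:230,200:350]
    cv2.imwrite('pics/c4'+c+'.png',cv2.resize(b,None,fx=4,fy=4,interpolation=cv2.INTER_CUBIC))
```

```text
t 9.35 p [0.4947 0.0949 0.2349] psi 107.16 tilt [-0. -0. -1.] F [ 0.6  0.2 -2.7] w 0.0093 j [ 0.56  0.14 -0.9   1.72  0.11  1.34 -0.06]
units [ 1.18  2.25 -0.01]
slide_rack_handle [0.492 0.095 0.251] 0.92 [361.3 211.1]
slide_rack_handle [ 0.634 -0.227 -0.001] 0.73 [247.3 250.1]
slide_rack_handle [ 0.427 -0.522  0.083] 0.71 [216.7 158.9]
slide_rack_handle [0.471 0.469 0.001] 0.23 [473.4 316.6]
slide_rack [ 0.418 -0.525  0.004] 0.95 [221.5 173.1]
slide_rack [0.496 0.098 0.167] 0.58 [360.1 231.7]
flap_hinge [0.632 0.176 0.124] 0.62 [358.9 287.5]
flap_bar [0.647 0.177 0.331] 0.88 [359.7 245. ]
slide_rack_handle [ 0.276 -0.37   0.081] 0.78 [427.8 258.3]
slide_rack_handle [ 0.422 -0.528  0.085] 0.61 [472.8 213.8]
slide_rack [ 0.42  -0.526 -0.   ] 0.93 [464.4 215.6]
slide_rack [ 0.279 -0.361  0.   ] 0.8 [420.  256.5]
slide_rack [0.495 0.094 0.172] 0.51 [285.6 192.7]
flap_hinge [0.633 0.168 0.133] 0.58 [263.8 152.5]
flap_bar [0.644 0.18  0.328] 0.59 [250.2 135.7]
```

View pics/c4scene.png

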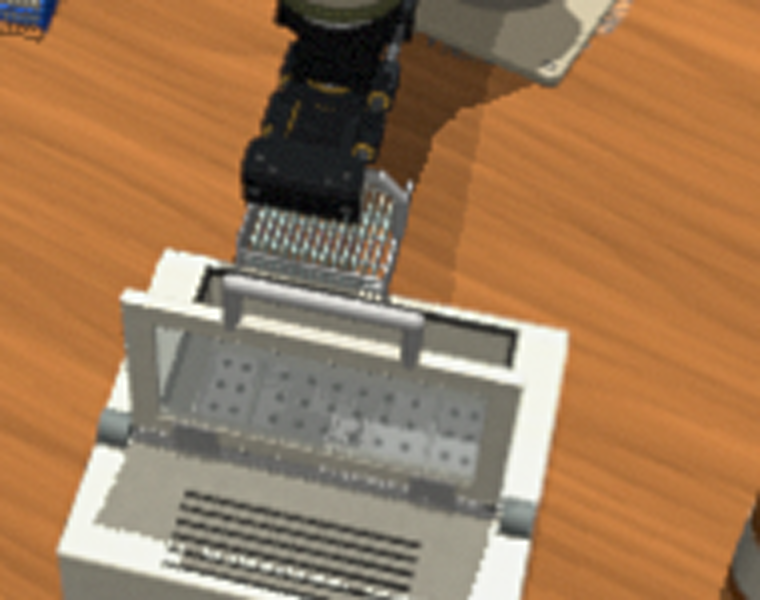

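View pics/c4top.png

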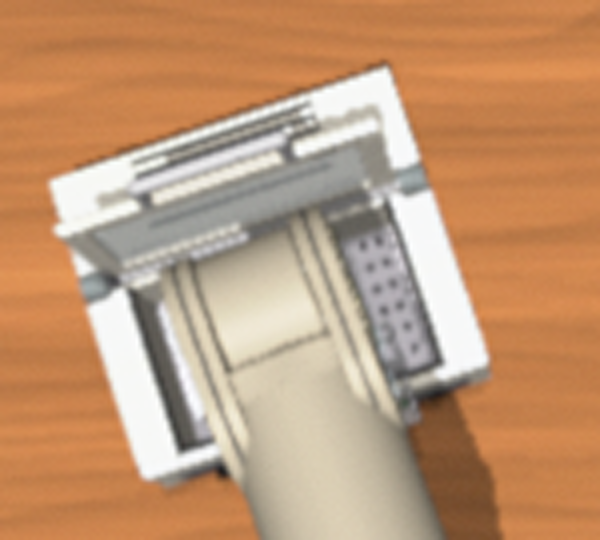

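{"fn": "move_arm", "kwargs": {"deltas": [[-1,0.1,0.2,0,0],[-1,0.2,0.4,0,0],[-1,0.3,0.5,0,0],[-1,0.3,0.5,0,0],[-1,0.2,0.4,0,0],[-1,0.1,0.2,0,0],[-1,0,0,0,0]]}}

```text
time: 10.53
ee_pos: [0.539, 0.1413, 0.2347]
eef_rot: [0.592, 0.806, 0.0, -0.001]
ft_force: [-0.5, -0.4, -2.8]
width: 0.0093
```

Run:
```python
from h import *
th=np.radians(17.3);u=np.array([np.cos(th),np.sin(th),0]);T=np.array([.557,.145,.092])-.018*u
go(T)
for c in('scene','top'):
    a=snap(c,c+'5.png')
    for n in ['slide_rack_handle','slide_rack','flap_hinge','flap_bar']:
        for d in r.tip_of(c,n)[:4]: 
            p=w(c,d['position']);
            if p[1]>0:print(n,p.round(3),round(d['confidence'],2),px(c,p))
    b=a[:,:,::-1]; b=b[170:320,280:470] if c=='scene' else b[95:230,200:350]
    cv2.imwrite('pics/c5'+c+'.png',cv2.resize(b,None,fx=4,fy=4,interpolation=cv2.INTER_CUBIC))
```

```text
t 10.53 p [0.539  0.1413 0.2347] psi 107.37 tilt [-0.     0.001 -1.   ] F [-0.5 -0.4 -2.8] w 0.0093 j [ 0.42  0.29 -0.9   1.59  0.23  1.37 -0.2 ]
units [-0.08  0.01  5.71]
slide_rack_handle [0.538 0.143 0.249] 0.74 [368.2 229.9]
slide_rack [0.543 0.141 0.171] 0.67 [365.1 248.8]
flap_hinge [0.635 0.171 0.127] 0.66 [356.7 286.7]
flap_bar [0.644 0.175 0.33 ] 0.64 [359.7 244. ]
slide_rack_handle [0.534 0.144 0.249] 0.51 [266.5 177.2]
slide_rack [0.536 0.142 0.171] 0.46 [270.5 180.1]
slide_rack [0.533 0.139 0.252] 0.36 [267.9 177.6]
flap_hinge [0.632 0.173 0.128] 0.61 [262.7 152.9]
flap_hinge [0.644 0.179 0.331] 0.54 [250.2 135.4]
flap_bar [0.643 0.179 0.331] 0.76 [250.2 135.9]
flap_bar [ 0.469  0.467 -0.002] 0.61 [186.5 206.6]
```

View pics/c5scene.png

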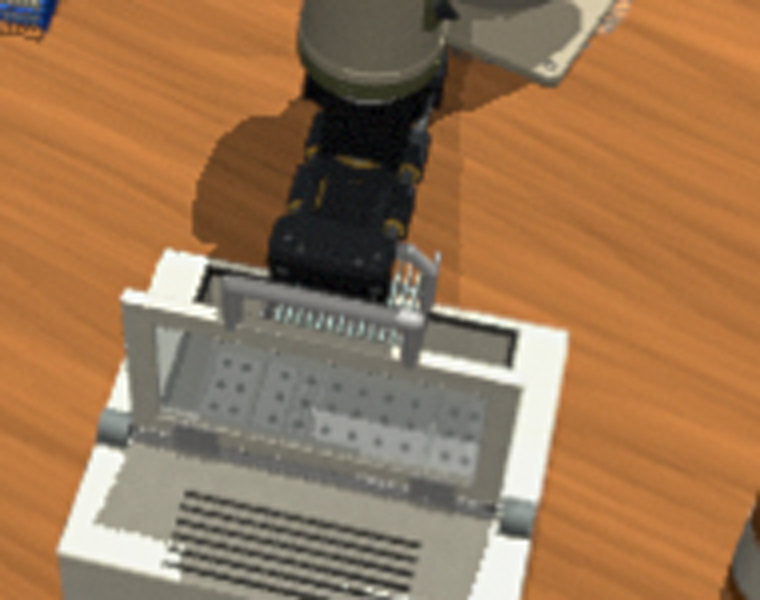

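{"fn": "move_arm", "kwargs": {"deltas": [[-1,0,0,0.2,0],[-1,0,0,0.4,0],[-1,0,0,0.5,0],[-1,0,0,0.5,0],[-1,0,0,0.5,0],[-1,0,0,0.5,0],[-1,0,0,0.5,0],[-1,0,0,0.4,0],[-1,0,0,0.3,0],[-1,0,0,0.2,0],[-1,0,0,0,0]]}}

```text
time: 11.95
ee_pos: [0.5381, 0.14, 0.134]
eef_rot: [0.593, 0.805, -0.0, -0.0]
ft_force: [0.5, -0.4, -3.3]
width: 0.009
```

Run:
```python
from h import *
th=np.radians(17.3);u=np.array([np.cos(th),np.sin(th),0]);T=np.array([.557,.145,.09])-.018*u
go(T)
for c in('scene','top'):
    a=snap(c,c+'6.png')
    b=a[:,:,::-1]; b=b[170:320,280:470] if c=='scene' else b[95:230,200:350]
    cv2.imwrite('pics/c6'+c+'.png',cv2.resize(b,None,fx=4,fy=4,interpolation=cv2.INTER_CUBIC))
    for n in ['slide_rack_handle','slide_rack','flap_bar']:
        for d in r.tip_of(c,n)[:4]: 
            p=w(c,d['position']);
            if p[1]>0:print(n,p.round(3),round(d['confidence'],2),px(c,p))
```

```text
t 11.95 p [0.5381 0.14   0.134 ] psi 107.3 tilt [-0.001 -0.    -1.   ] F [ 0.5 -0.4 -3.3] w 0.009 j [ 0.39  0.38 -0.87  1.72  0.31  1.19 -0.26]
units [-0.03  0.06  1.76]
flap_bar [0.647 0.177 0.332] 0.97 [359.6 244.7]
slide_rack [0.539 0.14  0.075] 0.62 [274.5 182.9]
flap_bar [0.646 0.177 0.33 ] 0.93 [251.  134.7]
```

View pics/c6scene.png

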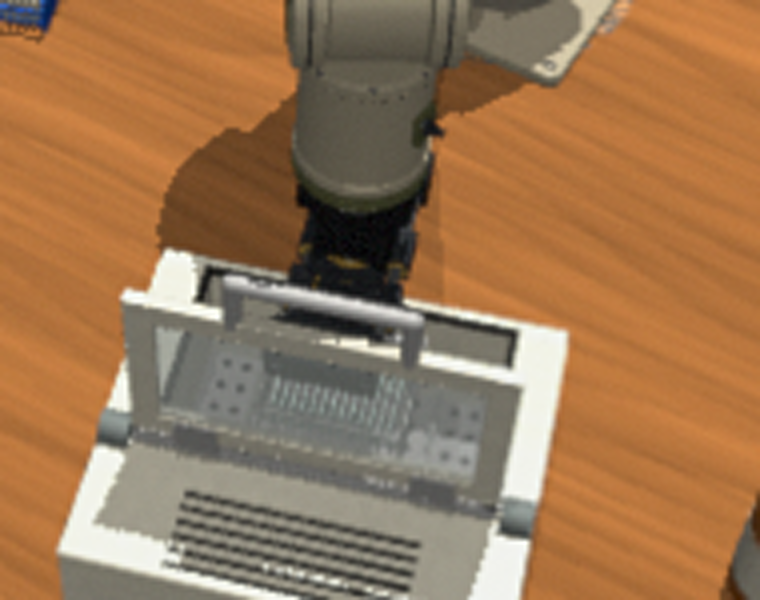

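{"fn": "move_arm", "kwargs": {"deltas": [[-1,0,0,0.2,0],[-1,0,0,0.3,0],[-1,0,0,0.3,0],[-1,0,0,0.3,0],[-1,0,0,0.2,0],[-1,0,0,0.1,0],[-1,0,0,0.1,0],[-1,0,0,0.1,0],[-1,0,0,0,0]]}}

```text
time: 13.1
ee_pos: [0.5385, 0.1401, 0.0947]
eef_rot: [0.593, 0.805, -0.0, -0.0]
ft_force: [0.2, -0.9, -2.9]
width: 0.009
```

{"fn": "move_arm", "kwargs": {"deltas": [[-1,0,0,0.05,0],[-1,0,0,0.05,0],[-1,0,0,0,0]]}}

```text
time: 13.35
ee_pos: [0.5386, 0.1401, 0.0925]
eef_rot: [0.593, 0.805, -0.0, 0.0]
ft_force: [0.0, 0.3, -3.4]
width: 0.0087
```

Run:
```python
from h import *
st()
```

```text
t 13.35 p [0.5386 0.1401 0.0925] psi 107.3 tilt [ 0. -0. -1.] F [ 0.   0.3 -3.4] w 0.0087 j [ 0.36  0.42 -0.85  1.76  0.35  1.12 -0.29]
```

{"fn": "move_arm", "kwargs": {"deltas": [[-1,0,0,0.03,0],[-1,0,0,0.03,0],[-1,0,0,0,0]]}}

```text
time: 13.6
ee_pos: [0.5385, 0.1401, 0.091]
eef_rot: [0.593, 0.805, -0.0, 0.0]
ft_force: [0.1, 0.3, -2.3]
width: 0.0091
```

{"fn": "move_arm", "kwargs": {"deltas": [[-1,0,0,0.03,0],[-1,0,0,0.02,0],[-1,0,0,0,0]]}}

```text
time: 13.85
ee_pos: [0.5386, 0.1401, 0.09]
eef_rot: [0.593, 0.805, -0.0, 0.0]
ft_force: [-2.4, -1.4, -1.2]
width: 0.0088
```

{"fn": "move_arm", "kwargs": {"deltas": [[-1,0,0,0.02,0],[-1,0,0,0,0]]}}

```text
time: 14.02
ee_pos: [0.5387, 0.1401, 0.0899]
eef_rot: [0.593, 0.805, -0.0, 0.0]
ft_force: [-2.9, -2.1, 5.7]
width: 0.0092
```

Run:
```python
from h import *
st()
for c in('scene','top'):
    a=snap(c,c+'7.png')
    b=a[:,:,::-1]; b=b[170:320,280:470] if c=='scene' else b[95:230,200:350]
    cv2.imwrite('pics/c7'+c+'.png',cv2.resize(b,None,fx=4,fy=4,interpolation=cv2.INTER_CUBIC))
```

```text
t 14.02 p [0.5387 0.1401 0.0899] psi 107.3 tilt [ 0. -0. -1.] F [-2.9 -2.1  5.7] w 0.0092 j [ 0.36  0.43 -0.85  1.76  0.35  1.11 -0.3 ]
```

View pics/c7scene.png

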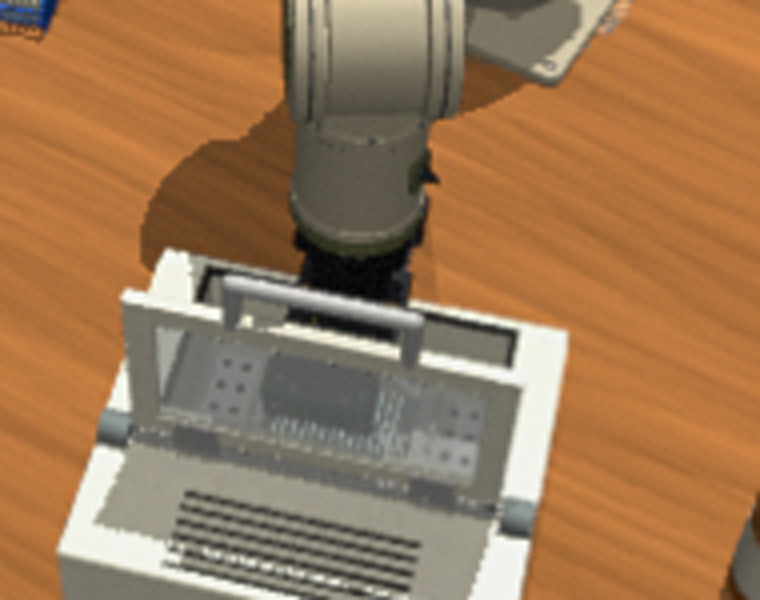

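{"fn": "move_arm", "kwargs": {"deltas": [[-1,0,0,-0.01,0],[-0.7,0,0,0,0],[-0.6,0,0,0,0],[-0.5,0,0,0,0],[-0.4,0,0,0,0],[-0.4,0,0,0,0],[-0.4,0,0,0,0]]}}

```text
time: 14.7
ee_pos: [0.5386, 0.1401, 0.0895]
eef_rot: [0.593, 0.805, 0.0, 0.0]
ft_force: [-0.5, -0.3, 0.5]
width: 0.0254
```

Run:
```python
from h import *
st()
for c in('scene','top'):
    a=snap(c,c+'8.png')
    b=a[:,:,::-1]; b=b[170:320,280:470] if c=='scene' else b[95:230,200:350]
    cv2.imwrite('pics/c8'+c+'.png',cv2.resize(b,None,fx=4,fy=4,interpolation=cv2.INTER_CUBIC))
```

```text
t 14.7 p [0.5386 0.1401 0.0895] psi 107.3 tilt [ 0.  0. -1.] F [-0.5 -0.3  0.5] w 0.0254 j [ 0.36  0.43 -0.85  1.76  0.35  1.11 -0.3 ]
```

View pics/c8scene.png

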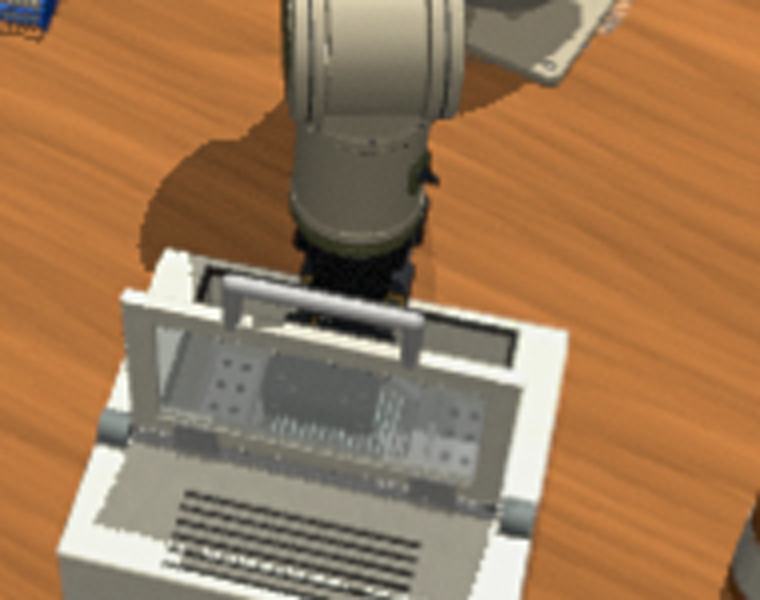

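Rises clear: fingers 25 mm open, centred on the 10 mm bar. Lift straight up to above bar height.

{"fn": "move_arm", "kwargs": {"deltas": [[-0.4,0,0,-0.1,0],[-0.4,0,0,-0.2,0],[-0.4,0,0,-0.4,0],[-0.4,0,0,-0.6,0],[-0.4,0,0,-0.8,0],[-0.4,0,0,-1,0],[-0.4,0,0,-1,0],[-0.4,0,0,-1,0],[-0.4,0,0,-1,0],[-0.4,0,0,-1,0],[-0.4,0,0,-1,0],[-0.4,0,0,-1,0]]}}

```text
time: 15.8
ee_pos: [0.5382, 0.1403, 0.3194]
eef_rot: [0.593, 0.806, 0.0, 0.0]
ft_force: [0.1, -0.1, -0.4]
width: 0.0262
```

{"fn": "move_arm", "kwargs": {"deltas": [[-0.4,0,0,-0.8,0],[-0.4,0,0,-0.5,0],[-0.4,0,0,-0.2,0],[-0.4,0,0,0,0]]}}

```text
time: 16.13
ee_pos: [0.5387, 0.1406, 0.3561]
eef_rot: [0.593, 0.806, 0.001, 0.001]
ft_force: [0.0, 0.0, 0.7]
width: 0.0259
```

Run:
```python
from h import *
go([.6455,.178,.37])
for c in('scene','top'):
    a=snap(c,c+'9.png')
    b=a[:,:,::-1]; b=b[170:320,280:470] if c=='scene' else b[95:230,200:350]
    cv2.imwrite('pics/c9'+c+'.png',cv2.resize(b,None,fx=4,fy=4,interpolation=cv2.INTER_CUBIC))
    for n in ['slide_rack_handle','slide_rack','slide_rack_mid','flap_bar','flap_hinge']:
        for d in r.tip_of(c,n)[:4]: 
            p=w(c,d['position']);
            if p[1]>0:print(n,p.round(3),round(d['confidence'],2),px(c,p))
```

```text
t 16.13 p [0.5387 0.1406 0.3561] psi 107.32 tilt [ 0.002  0.    -1.   ] F [0.  0.  0.7] w 0.0259 j [ 0.41  0.25 -0.91  1.38  0.2   1.61 -0.18]
units [ 0.16  4.52 -0.55]
slide_rack_mid [0.648 0.175 0.33 ] 0.16 [358.8 245.1]
flap_bar [0.649 0.173 0.331] 0.91 [357.8 244.8]
flap_hinge [0.632 0.17  0.123] 0.93 [356.8 286.5]
slide_rack_handle [0.533 0.141 0.105] 0.51 [273.2 183.5]
slide_rack [0.537 0.14  0.026] 0.63 [276.2 185.2]
slide_rack_mid [0.535 0.141 0.07 ] 0.53 [274.3 184.3]
flap_bar [0.557 0.144 0.023] 0.45 [275.  179.5]
flap_hinge [0.537 0.14  0.028] 0.64 [276.1 185.2]
flap_hinge [0.631 0.172 0.13 ] 0.62 [262.8 153.2]
```

View pics/c9scene.png

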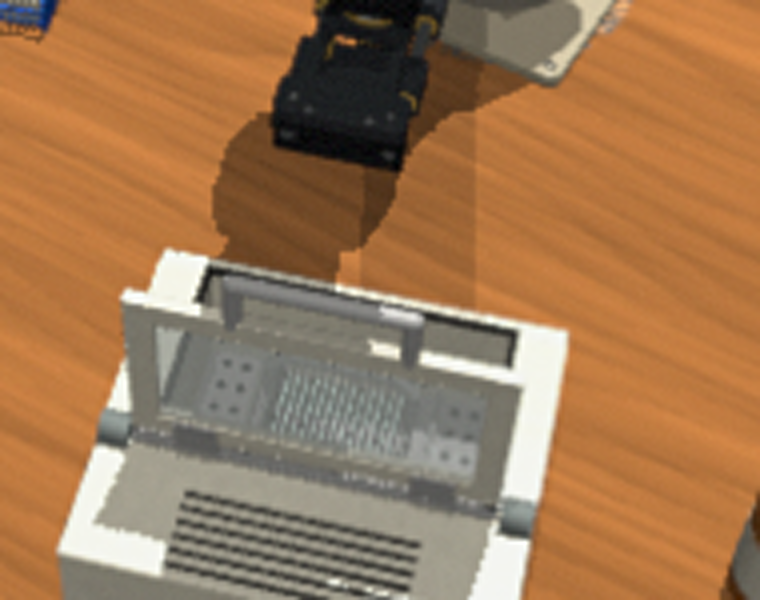

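View pics/c9top.png

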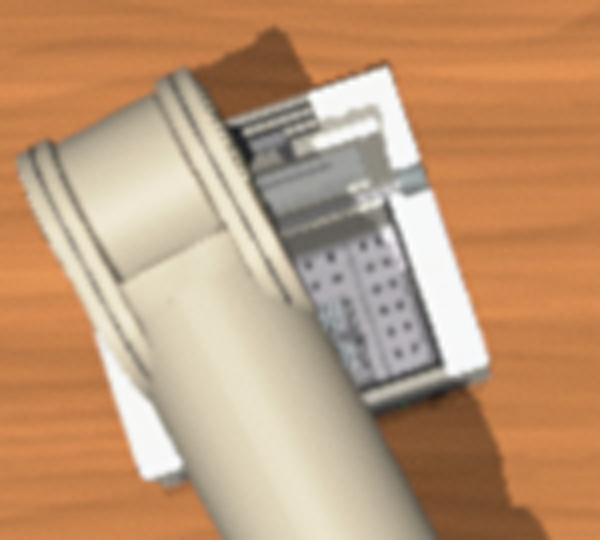

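{"fn": "move_arm", "kwargs": {"deltas": [[0.4,0,0.2,-0.3,0],[0.4,0,0.4,-0.2,0],[0.4,0,0.6,0,0],[0.4,0.1,0.7,0,0],[0.4,0,0.7,0,0],[0.4,0,0.7,0,0],[0.4,0,0.6,0,0],[0.4,0,0.4,0,0],[0.4,0,0.2,0,0],[0.4,0,0,0,0]]}}

```text
time: 17.57
ee_pos: [0.6457, 0.1763, 0.3662]
eef_rot: [0.593, 0.805, -0.0, -0.001]
ft_force: [-0.0, 0.2, -0.7]
width: 0.0603
```

Run:
```python
from h import *
go([.6457,.1775,.312])
for c in('scene','top'):
    a=snap(c,c+'10.png')
    b=a[:,:,::-1]; b=b[170:320,280:470] if c=='scene' else b[95:230,200:350]
    cv2.imwrite('pics/c10'+c+'.png',cv2.resize(b,None,fx=4,fy=4,interpolation=cv2.INTER_CUBIC))
    for n in ['flap_bar','flap_hinge','slide_rack_handle']:
        for d in r.tip_of(c,n)[:4]: 
            p=w(c,d['position']);
            if p[1]>0:print(n,p.round(3),round(d['confidence'],2),px(c,p))
```

```text
t 17.57 p [0.6457 0.1763 0.3662] psi 107.31 tilt [-0.001  0.    -1.   ] F [-0.   0.2 -0.7] w 0.0603 j [ 0.16  0.53 -0.85  1.02  0.4   1.74 -0.25]
units [0.04 0.02 2.17]
flap_bar [0.647 0.177 0.328] 0.84 [359.5 245.7]
flap_hinge [0.632 0.174 0.123] 0.58 [358.4 287.4]
```

View pics/c10scene.png

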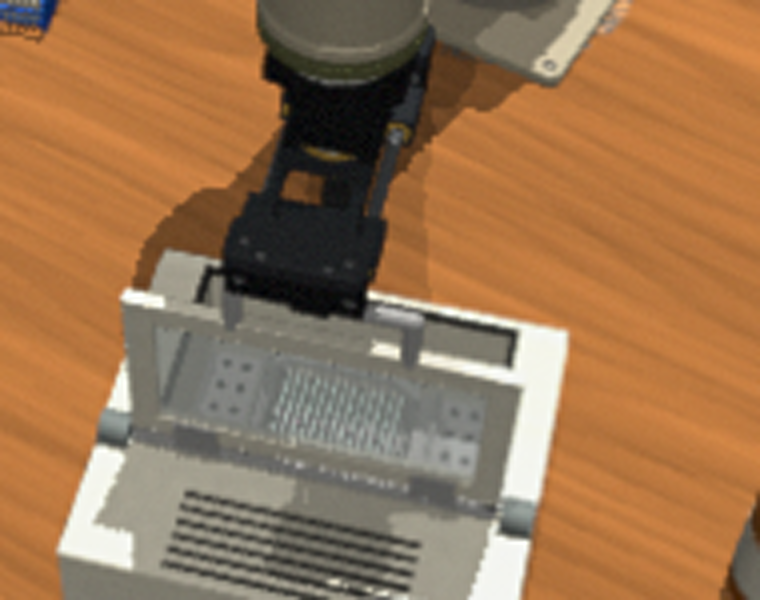

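{"fn": "move_arm", "kwargs": {"deltas": [[0.4,0,0,0.2,0],[0.4,0,0,0.4,0],[0.4,0,0,0.5,0],[0.4,0,0,0.5,0],[0.4,0,0,0.4,0],[0.4,0,0,0.15,0],[0.2,0,0,0,0],[0,0,0,0,0],[-0.3,0,0,0,0],[-0.6,0,0,0,0],[-1,0,0,0,0],[-1,0,0,0,0]], "squeeze": 12}}

```text
time: 18.97
ee_pos: [0.6453, 0.1761, 0.3136]
eef_rot: [0.593, 0.805, 0.0, 0.0]
ft_force: [1.0, -0.4, -0.3]
width: 0.0288
```

{"fn": "move_arm", "kwargs": {"deltas": [[-1,0,0,0,0],[-1,0,0,0,0],[-1,0,0,0,0],[-1,0,0,0,0],[-1,0,0,0,0],[-1,0,0,0,0]]}}

```text
time: 19.47
ee_pos: [0.6452, 0.176, 0.3134]
eef_rot: [0.593, 0.805, 0.0, 0.0]
ft_force: [0.3, 0.1, 0.8]
width: 0.011
```

Run:
```python
from h import *
st()
for c in('scene','top'):
    a=snap(c,c+'11.png')
    b=a[:,:,::-1]; b=b[170:320,280:470] if c=='scene' else b[95:230,200:350]
    cv2.imwrite('pics/c11'+c+'.png',cv2.resize(b,None,fx=4,fy=4,interpolation=cv2.INTER_CUBIC))
    for n in ['flap_bar']:
        for d in r.tip_of(c,n)[:4]: 
            p=w(c,d['position']);
            if p[1]>0:print(n,p.round(3),round(d['confidence'],2),px(c,p))
```

```text
t 19.47 p [0.6452 0.176  0.3134] psi 107.3 tilt [ 0. -0. -1.] F [0.3 0.1 0.8] w 0.011 j [ 0.2   0.53 -0.86  1.14  0.39  1.63 -0.26]
flap_bar [0.646 0.173 0.329] 0.8 [358.5 244.4]
```

View pics/c11scene.png

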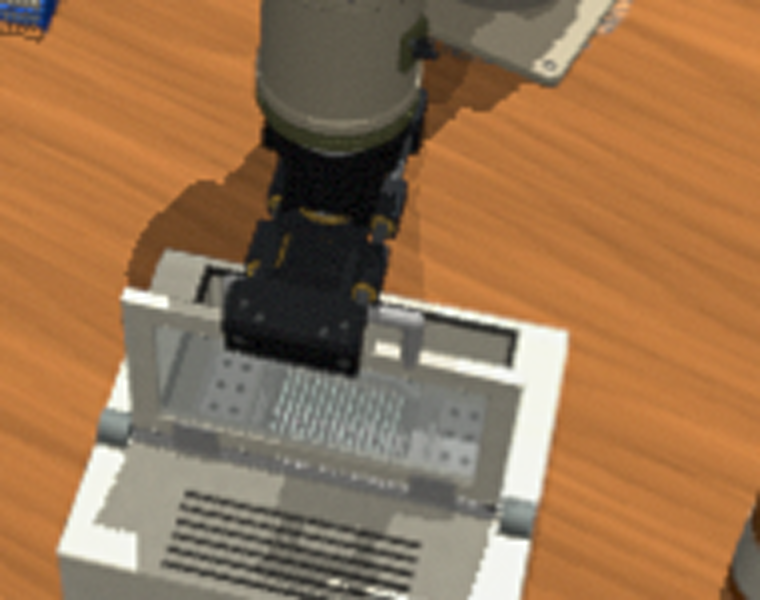

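```bash
cat > arc.py <<'E'
import numpy as np,sys
def rows(t0,t1,n,R=.203):
    t=np.linspace(t0,t1,n+1);y=np.cos(t)*R/.025;z=-np.sin(t)*R/.025
    Y=np.round(y-y[0],2);Z=np.round(z-z[0],2)
    for a,b,c in zip(np.diff(Y),np.diff(Z),t[1:]): print([-1,0,float(round(a,2)),float(round(b,2)),0],end=', ')
    print()
if __name__=='__main__': rows(float(sys.argv[1]),float(sys.argv[2]),int(sys.argv[3]))
E
python3 arc.py 1.635 1.235 12
```

```text
[-1, 0, 0.27, -0.01, 0], [-1, 0, 0.27, -0.01, 0], [-1, 0, 0.27, 0.01, 0], [-1, 0, 0.27, 0.01, 0], [-1, 0, 0.27, 0.03, 0], [-1, 0, 0.27, 0.03, 0], [-1, 0, 0.27, 0.04, 0], [-1, 0, 0.26, 0.05, 0], [-1, 0, 0.27, 0.06, 0], [-1, 0, 0.26, 0.07, 0], [-1, 0, 0.26, 0.07, 0], [-1, 0, 0.26, 0.09, 0],
```

{"fn": "move_arm", "kwargs": {"deltas": [[-1,0,-0.15,-0.01,0],[-1,0,-0.27,-0.01,0],[-1,0,-0.27,0,0],[-1,0,-0.27,0.01,0],[-1,0,-0.27,0.02,0],[-1,0,-0.27,0.03,0],[-1,0,-0.27,0.04,0],[-1,0,-0.27,0.05,0]]}}

```text
time: 20.33
ee_pos: [0.5957, 0.1604, 0.3098]
eef_rot: [0.593, 0.805, -0.0, 0.0]
ft_force: [1.3, -2.4, -0.5]
width: 0.0113
```

```bash
sed -i 's/y=np.cos/y=-np.cos/' arc.py
cat >> h.py <<'E'
def ang():
    s,M=st();th=np.radians(17.3);u=np.array([np.cos(th),np.sin(th)]);d=(s['ee_pos'][:2]-np.array([.6328,.172]))
    a=d@u; print('u',a.round(4),'theta by u',np.arccos(-a/.203).round(3),'by z',np.arcsin(min(1,(s['ee_pos'][2]+.0152-.126)/.203)).round(3),'v',(d@[-u[1],u[0]]).round(4),'Fu',(s['ft_force'][:2]@u).round(2))
E
python3 - <<'E'
from h import *
ang()
import arc; arc.rows(1.371,0.971,12)
for c in('scene','top'):
    a=snap(c,c+'12.png')
    for n in ['flap_bar']:
        for d in r.tip_of(c,n)[:4]: 
            p=w(c,d['position']);
            if p[1]>0:print(n,p.round(3),round(d['confidence'],2),px(c,p))
E
```

```text
t 20.33 p [0.5957 0.1604 0.3098] psi 107.29 tilt [-0.    -0.001 -1.   ] F [ 1.3 -2.4 -0.5] w 0.0113 j [ 0.3   0.41 -0.89  1.3   0.32  1.57 -0.24]
u -0.0389 theta by u 1.378 by z 1.372 v -0.0001 Fu 0.53
[-1, 0, -0.26, 0.06, 0], [-1, 0, -0.27, 0.07, 0], [-1, 0, -0.26, 0.07, 0], [-1, 0, -0.25, 0.08, 0], [-1, 0, -0.26, 0.1, 0], [-1, 0, -0.25, 0.1, 0], [-1, 0, -0.25, 0.11, 0], [-1, 0, -0.24, 0.12, 0], [-1, 0, -0.24, 0.12, 0], [-1, 0, -0.24, 0.14, 0], [-1, 0, -0.23, 0.14, 0], [-1, 0, -0.22, 0.15, 0], 
flap_bar [0.595 0.161 0.326] 0.8 [364.9 228.8]
```

Bar follows as modelled. Continue.

{"fn": "move_arm", "kwargs": {"deltas": [[-1,0,-0.26,0.06,0],[-1,0,-0.27,0.07,0],[-1,0,-0.26,0.07,0],[-1,0,-0.25,0.08,0],[-1,0,-0.26,0.1,0],[-1,0,-0.25,0.1,0],[-1,0,-0.25,0.11,0],[-1,0,-0.24,0.12,0],[-1,0,-0.24,0.12,0],[-1,0,-0.24,0.14,0],[-1,0,-0.23,0.14,0],[-1,0,-0.22,0.15,0]]}}

```text
time: 21.53
ee_pos: [0.525, 0.1385, 0.2781]
eef_rot: [0.593, 0.805, -0.0, 0.0]
ft_force: [0.2, -3.6, -0.9]
width: 0.0117
```

Run:
```python
from h import *
ang()
import arc; arc.rows(0.971,.571,12)
for c in('scene','top'):
    a=snap(c,c+'13.png')
    for n in ['flap_bar']:
        for d in r.tip_of(c,n)[:4]: 
            p=w(c,d['position']);
            if p[1]>0:print(n,p.round(3),round(d['confidence'],2),px(c,p))
```

```text
t 21.53 p [0.525  0.1385 0.2781] psi 107.3 tilt [-0. -0. -1.] F [ 0.2 -3.6 -0.9] w 0.0117 j [ 0.46  0.23 -0.93  1.55  0.19  1.45 -0.18]
u -0.1129 theta by u 0.981 by z 0.969 v 0.0001 Fu -0.89
[-1, 0, -0.22, 0.16, 0], [-1, 0, -0.22, 0.16, 0], [-1, 0, -0.21, 0.17, 0], [-1, 0, -0.2, 0.18, 0], [-1, 0, -0.2, 0.18, 0], [-1, 0, -0.19, 0.19, 0], [-1, 0, -0.19, 0.2, 0], [-1, 0, -0.17, 0.2, 0], [-1, 0, -0.18, 0.21, 0], [-1, 0, -0.16, 0.22, 0], [-1, 0, -0.16, 0.22, 0], [-1, 0, -0.15, 0.22, 0], 
flap_bar [0.528 0.14  0.295] 0.64 [370.  215.9]
flap_bar [0.524 0.139 0.296] 0.67 [265.8 178.7]
```

{"fn": "move_arm", "kwargs": {"deltas": [[-1,0,-0.22,0.16,0],[-1,0,-0.22,0.16,0],[-1,0,-0.21,0.17,0],[-1,0,-0.2,0.18,0],[-1,0,-0.2,0.18,0],[-1,0,-0.19,0.19,0],[-1,0,-0.19,0.2,0],[-1,0,-0.17,0.2,0],[-1,0,-0.18,0.21,0],[-1,0,-0.16,0.22,0],[-1,0,-0.16,0.22,0],[-1,0,-0.15,0.22,0]]}}

```text
time: 22.73
ee_pos: [0.4715, 0.122, 0.2202]
eef_rot: [0.593, 0.805, -0.0, -0.0]
ft_force: [-1.3, -1.4, -1.9]
width: 0.0119
```

Run:
```python
from h import *
ang()
import arc; arc.rows(0.571,.211,12)
for c in('scene','top'):
    a=snap(c,c+'14.png')
    for n in ['flap_bar']:
        for d in r.tip_of(c,n)[:4]: 
            p=w(c,d['position']);
            if p[1]>0:print(n,p.round(3),round(d['confidence'],2),px(c,p))
    b=a[:,:,::-1]; b=b[130:320,260:470] if c=='scene' else b[95:230,200:350]
    cv2.imwrite('pics/c14'+c+'.png',cv2.resize(b,None,fx=3,fy=3,interpolation=cv2.INTER_CUBIC))
```

```text
t 22.73 p [0.4715 0.122  0.2202] psi 107.31 tilt [-0.  0. -1.] F [-1.3 -1.4 -1.9] w 0.0119 j [ 0.55  0.11 -0.94  1.78  0.09  1.3  -0.11]
u -0.1689 theta by u 0.588 by z 0.569 v 0.0002 Fu -1.61
[-1, 0, -0.13, 0.21, 0], [-1, 0, -0.12, 0.21, 0], [-1, 0, -0.12, 0.21, 0], [-1, 0, -0.11, 0.22, 0], [-1, 0, -0.1, 0.22, 0], [-1, 0, -0.1, 0.22, 0], [-1, 0, -0.08, 0.23, 0], [-1, 0, -0.09, 0.23, 0], [-1, 0, -0.07, 0.23, 0], [-1, 0, -0.07, 0.23, 0], [-1, 0, -0.06, 0.24, 0], [-1, 0, -0.06, 0.24, 0], 
flap_bar [0.47  0.121 0.238] 0.77 [373.6 213.1]
flap_bar [0.47  0.121 0.237] 0.88 [274.6 198.8]
```

View pics/c14scene.png

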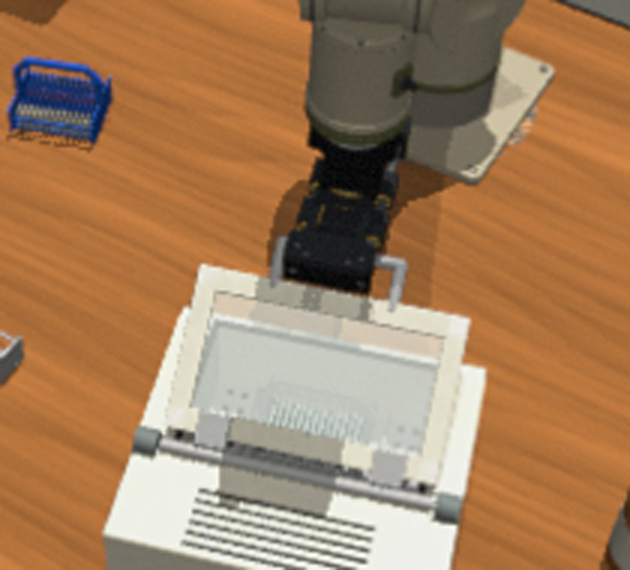

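{"fn": "move_arm", "kwargs": {"deltas": [[-1,0,-0.13,0.21,0],[-1,0,-0.12,0.21,0],[-1,0,-0.12,0.21,0],[-1,0,-0.11,0.22,0],[-1,0,-0.1,0.22,0],[-1,0,-0.1,0.22,0],[-1,0,-0.08,0.23,0],[-1,0,-0.09,0.23,0],[-1,0,-0.07,0.23,0],[-1,0,-0.07,0.23,0],[-1,0,-0.06,0.24,0],[-1,0,-0.06,0.24,0]]}}

```text
time: 23.93
ee_pos: [0.4453, 0.1137, 0.1529]
eef_rot: [0.593, 0.805, 0.0, 0.0]
ft_force: [-2.0, -0.3, -1.3]
width: 0.0114
```

Run:
```python
from h import *
ang()
import arc; arc.rows(0.211,.05,10)
for c in('scene','top'):
    a=snap(c,c+'15.png')
    for n in ['flap_bar']:
        for d in r.tip_of(c,n)[:4]: 
            p=w(c,d['position']);
            if p[1]>0:print(n,p.round(3),round(d['confidence'],2),px(c,p))
```

```text
t 23.93 p [0.4453 0.1137 0.1529] psi 107.3 tilt [ 0. -0. -1.] F [-2.  -0.3 -1.3] w 0.0114 j [ 0.56  0.1  -0.94  1.93  0.09  1.15 -0.11]
u -0.1964 theta by u 0.257 by z 0.209 v 0.0001 Fu -2.03
[-1, 0, -0.03, 0.13, 0], [-1, 0, -0.02, 0.13, 0], [-1, 0, -0.02, 0.13, 0], [-1, 0, -0.02, 0.12, 0], [-1, 0, -0.02, 0.13, 0], [-1, 0, -0.02, 0.13, 0], [-1, 0, -0.01, 0.13, 0], [-1, 0, -0.01, 0.13, 0], [-1, 0, -0.01, 0.13, 0], [-1, 0, -0.01, 0.13, 0], 
flap_bar [0.447 0.114 0.168] 0.79 [373.7 222.6]
flap_bar [0.444 0.114 0.171] 0.83 [279.3 208.8]
```

{"fn": "move_arm", "kwargs": {"deltas": [[-1,0,-0.03,0.13,0],[-1,0,-0.02,0.13,0],[-1,0,-0.02,0.13,0],[-1,0,-0.02,0.12,0],[-1,0,-0.02,0.13,0],[-1,0,-0.02,0.13,0],[-1,0,-0.01,0.13,0],[-1,0,-0.01,0.13,0],[-1,0,-0.01,0.1,0],[-1,0,0,0.1,0],[-1,0,0,0.05,0],[-1,0,0,0,0]]}}

```text
time: 25.13
ee_pos: [0.4412, 0.1124, 0.1211]
eef_rot: [0.593, 0.805, -0.0, -0.0]
ft_force: [-4.6, -1.2, -2.3]
width: 0.0114
```

{"fn": "move_arm", "kwargs": {"deltas": [[-1,0,0,0.06,0],[-1,0,0,0.06,0],[-1,0,0,0.06,0],[-1,0,0,0,0]]}}

```text
time: 25.47
ee_pos: [0.441, 0.1124, 0.1166]
eef_rot: [0.593, 0.805, -0.001, -0.0]
ft_force: [-5.4, -0.0, -2.1]
width: 0.0113
```

Run:
```python
from h import *
ang()
for c in('scene','top'):
    a=snap(c,c+'16.png')
    for n in ['flap_bar']:
        for d in r.tip_of(c,n)[:4]: 
            p=w(c,d['position']);
            if p[1]>0:print(n,p.round(3),round(d['confidence'],2),px(c,p))
    b=a[:,:,::-1]; b=b[130:320,260:470] if c=='scene' else b[95:230,200:350]
    cv2.imwrite('pics/c16'+c+'.png',cv2.resize(b,None,fx=3,fy=3,interpolation=cv2.INTER_CUBIC))
```

```text
t 25.47 p [0.441  0.1124 0.1166] psi 107.3 tilt [-0.001 -0.    -1.   ] F [-5.4 -0.  -2.1] w 0.0113 j [ 0.55  0.14 -0.94  1.98  0.13  1.08 -0.14]
u -0.2008 theta by u 0.146 by z 0.028 v 0.0001 Fu -5.16
flap_bar [0.441 0.11  0.133] 0.78 [373.  228.4]
flap_bar [0.439 0.112 0.134] 0.83 [281.2 211.1]
```

View pics/c16scene.png

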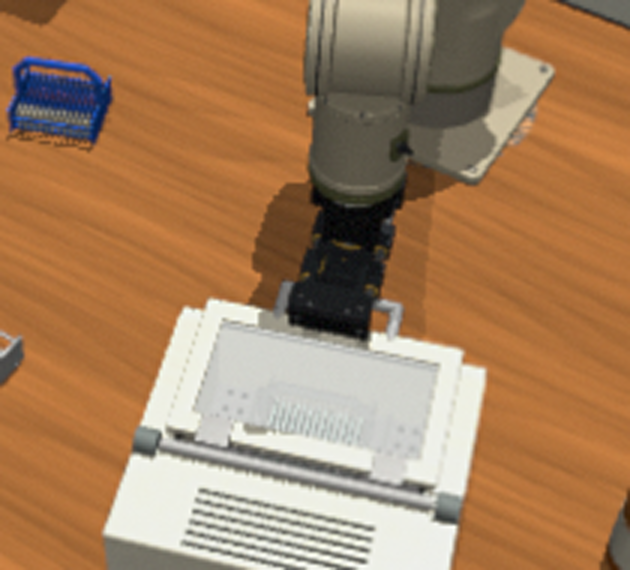

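{"fn": "move_arm", "kwargs": {"deltas": [[-1,0,-0.03,0.04,0],[-1,0,0,0.04,0],[-1,0,0,0.04,0],[-1,0,0,0,0]]}}

```text
time: 26.0
ee_pos: [0.4409, 0.1123, 0.1139]
eef_rot: [0.593, 0.805, 0.0, 0.0]
ft_force: [-4.3, -1.1, -2.3]
width: 0.0116
```

{"fn": "move_arm", "kwargs": {"deltas": [[-1,0,0,0.03,0],[-1,0,0,0.03,0],[-1,0,0,0,0]]}}

```text
time: 26.25
ee_pos: [0.4409, 0.1123, 0.1124]
eef_rot: [0.593, 0.805, 0.0, 0.0]
ft_force: [-3.7, 0.2, -2.7]
width: 0.0114
```

{"fn": "move_arm", "kwargs": {"deltas": [[-1,0,0,0.03,0],[-1,0,0,0.02,0],[-1,0,0,0,0]]}}

```text
time: 26.5
ee_pos: [0.4409, 0.1123, 0.1112]
eef_rot: [0.593, 0.805, -0.0, 0.0]
ft_force: [-3.9, -0.4, -2.7]
width: 0.0113
```

{"fn": "move_arm", "kwargs": {"deltas": [[-1,0,0,0.02,0],[-1,0,0,0.02,0],[-1,0,0,0,0]]}}

```text
time: 26.75
ee_pos: [0.4409, 0.1123, 0.1102]
eef_rot: [0.593, 0.805, -0.0, -0.0]
ft_force: [-3.2, 0.1, -3.0]
width: 0.0114
```

{"fn": "move_arm", "kwargs": {"deltas": [[-1,0,0,0.02,0],[-1,0,0,0.02,0],[-1,0,0,0,0]]}}

```text
time: 27.0
ee_pos: [0.4409, 0.1123, 0.1096]
eef_rot: [0.593, 0.805, -0.0, 0.0]
ft_force: [-5.5, -0.9, 4.5]
width: 0.0114
```

{"fn": "move_arm", "kwargs": {"deltas": [[-1,0,0,0.02,0],[-1,0,0,0.02,0],[-1,0,0,0,0]]}}

```text
time: 27.25
ee_pos: [0.441, 0.1123, 0.1093]
eef_rot: [0.593, 0.805, -0.0, 0.0]
ft_force: [-11.1, -1.8, 13.7]
width: 0.0114
```

{"fn": "move_arm", "kwargs": {"deltas": [[-1,0,0,0.02,0],[-1,0,0,0,0]]}}

```text
time: 27.42
ee_pos: [0.441, 0.1123, 0.1089]
eef_rot: [0.593, 0.805, -0.0, 0.0]
ft_force: [-11.2, -2.7, 17.5]
width: 0.0114
```

{"fn": "move_arm", "kwargs": {"deltas": [[-1,0,-0.03,-0.02,0],[-1,0,0,0,0]]}}

```text
time: 27.58
ee_pos: [0.4409, 0.1123, 0.109]
eef_rot: [0.593, 0.805, 0.001, 0.001]
ft_force: [-4.7, -1.0, 7.8]
width: 0.0117
```

Run:
```python
from h import *
ang()
for c in('scene','top'):
    a=snap(c,c+'17.png')
    for n in ['flap_bar']:
        for d in r.tip_of(c,n)[:4]: 
            p=w(c,d['position']);
            if p[1]>0:print(n,p.round(3),round(d['confidence'],2),px(c,p))
```

```text
t 27.58 p [0.4409 0.1123 0.109 ] psi 107.3 tilt [ 0.002  0.    -1.   ] F [-4.7 -1.   7.8] w 0.0117 j [ 0.54  0.15 -0.93  1.99  0.14  1.06 -0.15]
u -0.201 theta by u 0.142 by z -0.009 v 0.0 Fu -4.84
flap_bar [0.443 0.115 0.127] 0.76 [373.8 230.8]
flap_bar [0.44  0.113 0.129] 0.79 [281. 211.]
```

Bar seen at 0.127–0.129 and the hand is pressing it down on the rim: shut. Release gently.

{"fn": "move_arm", "kwargs": {"deltas": [[-0.7,0,0,0,0],[-0.6,0,0,0,0],[-0.5,0,0,0,0],[-0.45,0,0,0,0],[-0.45,0,0,0,0],[-0.45,0,0,0,0]]}}

```text
time: 28.28
ee_pos: [0.4403, 0.1121, 0.1083]
eef_rot: [0.593, 0.805, 0.0, 0.0]
ft_force: [-0.0, -0.1, 0.4]
width: 0.0234
```

Run:
```python
from h import *
ang()
for c in('scene','top'):
    a=snap(c,c+'18.png')
    for n in ['flap_bar']:
        for d in r.tip_of(c,n)[:4]: 
            p=w(c,d['position']);
            if p[1]>0:print(n,p.round(3),round(d['confidence'],2),px(c,p))
```

```text
t 28.28 p [0.4403 0.1121 0.1083] psi 107.29 tilt [ 0.  0. -1.] F [-0.  -0.1  0.4] w 0.0234 j [ 0.54  0.15 -0.93  1.99  0.14  1.06 -0.15]
u -0.2016 theta by u 0.118 by z -0.012 v 0.0 Fu -0.07
flap_bar [0.444 0.107 0.129] 0.73 [371.5 229.7]
flap_bar [0.441 0.114 0.128] 0.7 [280.8 210.7]
```

{"fn": "move_arm", "kwargs": {"deltas": [[-0.45,0,0,-0.1,0],[-0.45,0,0,-0.2,0],[-0.45,0,0,-0.3,0],[-0.45,0,0,-0.4,0],[-0.45,0,0,-0.5,0],[-0.45,0,0,-0.6,0],[-0.45,0,0,-0.8,0],[-0.45,0,0,-0.8,0],[-0.45,0,0,-0.6,0],[-0.45,0,0,-0.4,0],[-0.45,0,0,-0.2,0],[-0.45,0,0,0,0]]}}

```text
time: 29.48
ee_pos: [0.4406, 0.1122, 0.2318]
eef_rot: [0.593, 0.805, 0.0, 0.001]
ft_force: [-0.1, -0.1, -0.3]
width: 0.024
```

{"fn": "move_arm", "kwargs": {"deltas": [[-0.45,-0.3,0,0,0],[-0.45,-0.6,0,0,0],[-0.45,-0.9,0,0,0],[-0.45,-0.9,0,0,0],[-0.45,-0.9,0,0,0],[-0.45,-0.9,0,0,0],[-0.45,-0.9,0,0,0],[-0.45,-0.9,0,0,0],[-0.45,-0.9,0,0,0],[-0.45,-0.6,0,0,0],[-0.45,-0.3,0,0,0],[-0.45,0,0,0,0]]}}

```text
time: 30.48
ee_pos: [0.5003, -0.0827, 0.23]
eef_rot: [0.594, 0.805, -0.0, -0.001]
ft_force: [-0.2, 0.1, 0.4]
width: 0.0238
```

Run:
```python
from h import *
st()
for c in('scene','top'):
    a=snap(c,c+'19.png')
    for n in ['flap_bar','slide_rack','slide_rack_handle','empty_rack','steel_pot','bottle']:
        for d in r.tip_of(c,n)[:4]: 
            p=w(c,d['position']);
            print(n,p.round(3),round(d['confidence'],2),px(c,p))
    b=a[:,:,::-1]; b=b[150:340,190:490] if c=='scene' else b[95:230,200:350]
    cv2.imwrite('pics/c19'+c+'.png',cv2.resize(b,None,fx=2.6 if c=='scene' else 4,fy=2.6 if c=='scene' else 4,interpolation=cv2.INTER_CUBIC))
```

```text
t 30.48 p [ 0.5003 -0.0827  0.23  ] psi 107.18 tilt [-0.001  0.001 -1.   ] F [-0.2  0.1  0.4] w 0.0238 j [ 0.77  0.13 -0.75  1.72  0.09  1.33  0.31]
flap_bar [0.442 0.111 0.126] 0.82 [372.9 230.2]
slide_rack [ 0.417 -0.524  0.003] 0.76 [221.6 173.2]
slide_rack [ 0.281 -0.359 -0.003] 0.67 [280.3 169.3]
slide_rack [0.541 0.144 0.023] 0.46 [363.9 278.6]
slide_rack_handle [ 0.281 -0.363  0.08 ] 0.95 [277.7 152.2]
slide_rack_handle [ 0.424 -0.521  0.084] 0.79 [217.4 158.3]
empty_rack [ 0.634 -0.228  0.001] 0.81 [247.2 249.5]
steel_pot [ 0.616 -0.437  0.003] 0.71 [202.4 218.4]
flap_bar [0.439 0.11  0.131] 0.64 [281.9 211. ]
slide_rack [ 0.423 -0.526  0.001] 0.91 [464.6 214.8]
slide_rack [ 0.281 -0.36   0.003] 0.74 [419.7 256. ]
slide_rack_handle [ 0.273 -0.367  0.084] 0.95 [427.  259.3]
slide_rack_handle [ 0.421 -0.528  0.086] 0.77 [472.8 214. ]
empty_rack [ 0.638 -0.23   0.002] 0.71 [380.2 156.2]
steel_pot [ 0.619 -0.44  -0.003] 0.58 [438.3 160.8]
bottle [ 0.47   0.466 -0.   ] 0.64 [186.7 206.3]
```

View pics/c19scene.png

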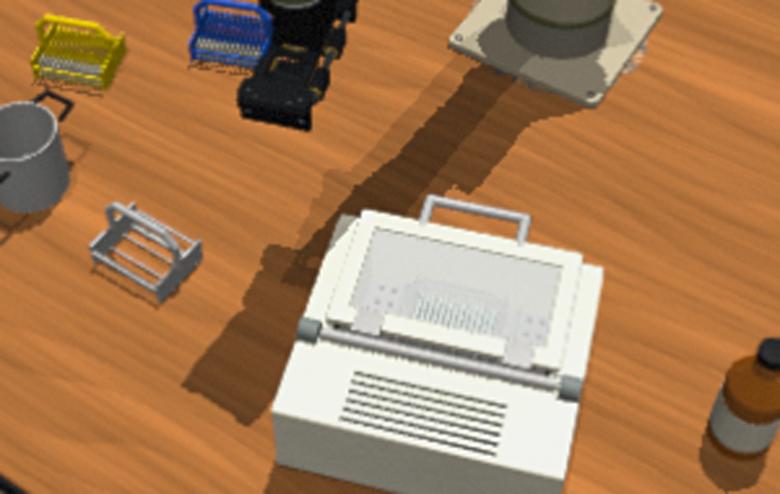

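View pics/c19top.png

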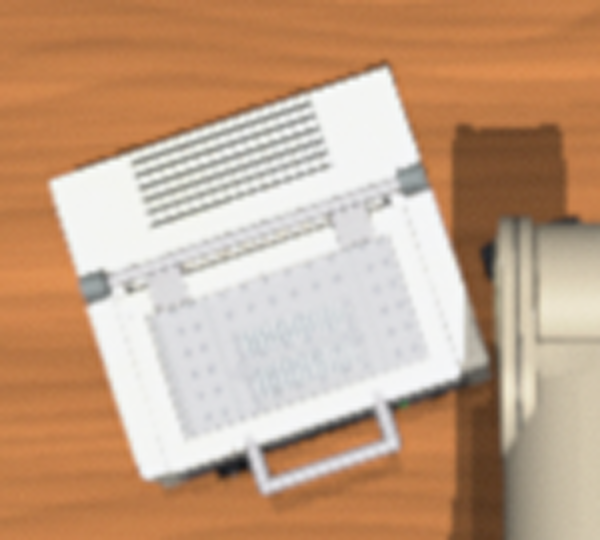

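The flap lies flat on the rim, with its bar at (325, 475) in the top crop. The rack shows through the window, centred between the rails with its handle parallel to the bar. The other objects are where they were, and the arm is clear.

```bash
python3 -c "
from bench import r
r.close_job()"
```

```text
the job is handed in; nothing more can be done
```

The full slide rack is in the dryer chamber, the flap is shut, and I handed the job in at about 31 s.

- **Rack:** I lifted it by its handle, turned it to the dryer's angle and lowered it level onto the tray. Touchdown pressed on the tray with about 8 N. It sits centred between the rails, about 18 mm toward the front. I put it there on purpose so the gripper body stayed clear of the open flap.
- **Flap:** I gripped the bar and eased it along its arc. The bar stayed held until the force reading turned from carrying the spring to pressing down on the rim. It peaked at 17.5 N upward, after which I let go and backed off.

**Last checks:**
- The flap bar was seen at heights of 126 and 131 mm in the two cameras, against 127 mm for shut, so they differ by about 5 mm. The pictures show the flap flat on the rim.
- The rack shows through the window, flat and with its handle parallel to the flap's handle. In that last look only the scene camera's network found it, at low confidence (0.46) but in the right place. The top camera's network missed it.
- The empty rack and pot were found within a few millimetres of where they started. The bottle's network fix came from the top camera only, and it is also unmoved.
- The arm was clear and touching nothing, and no check failed.

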